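# Prove the air coupler and put the air chisels in their tray

### The job

Get the stone-carving air station ready for tomorrow by proving its coupler: pull the sprung sleeve fully back and let it snap forward, then draw the pull gauge out to its red ring (40 mm), hold it there for a good second and let it go all the way back in, then pull the sleeve fully back and let it snap forward once more. Also lay every air chisel on the bench flat on the floor of the blue tray, not heaped (before or after the test, as you like), and leave the granite sett, the green serpentine and the white marble offcut where they are.

Things in the scene. Friction and masses are not known exactly. Their poses are not given: they have to be found in the camera images.
- bench_rig: Fixed air-coupler test rig: green plate 100 x 360 x 12 mm, origin under its centre. Its parts lie on one level line along its y, 65 mm above the bench, at rig x = 0. From +y to -y: dark valve block (y 128 to 173 mm, 88 mm high), brass coupler body (25 mm dia.) with the sleeve around it, plug neck, aluminium gauge tube (32 mm dia., y 2 to -83 mm), steel stem, red grip.
- sleeve_grip (a point): Centre of the coupler's sleeve: a knurled steel cylinder of 32 mm diameter, 36 mm long along the rig's y, its centre 65 mm above the bench and, when home, at rig y = +70 mm. It can be pinched from above across the rig's x. It moves with the sleeve.
- sleeve (a joint): Sleeve travel in m: 0 home (forward), 0.016 fully back against its stop. Backward is the rig's +y, towards the dark valve block. A spring pushes it home: 4 N at home, about 10.5 N fully back. Let go, it snaps forward in about 0.1 s.
- gauge_grip (a point): Centre of the pull gauge's red grip: a block 32 mm across (rig x), 16 mm along (rig y), 42 mm tall, its centre 65 mm above the bench and, at rest, at rig y = -123 mm; 32 mm of bare stem lie between it and the tube's mouth. It moves with the grip.
- gauge (a joint): Pull-gauge extension in m: 0 at rest, grows as the grip is pulled to the rig's -y, 0.060 at the end stop. A spring pulls it back: 3 N at rest, 10.5 N at 0.040. The mark: a red ring, 5 mm wide, on the stem, hidden in the tube at rest; at 0.040 its middle stands at the tube's mouth.
- tray: The fixed blue chisel tray, open on top: outside 210 (its x) x 250 (its y) x 30 mm high, walls and floor 6 mm thick; origin under its centre on the bench, so its inner floor is 6 mm above the bench.
- chisel_flat_mid (a point): Middle of the air chisel with a 24 mm wide, 8 mm thick flat blade: 150 mm long along its x: round shank, 13 mm dia. (x -75 to -30), dark square body 16 x 16 mm (x -30 to +50), tip (x +50 to +75). The point is on its centre line, 8 mm above its underside: grip here across its length. About 0.16 kg. May be absent (None from the start).
- chisel_flat: The same chisel (flat): its origin lies 8 mm below the point above, at its underside.
- chisel_tooth_mid (a point): Middle of the air chisel with a 24 mm wide, 8 mm thick blade with four teeth: 150 mm long along its x: round shank, 13 mm dia. (x -75 to -30), dark square body 16 x 16 mm (x -30 to +50), tip (x +50 to +75). The point is on its centre line, 8 mm above its underside: grip here across its length. About 0.16 kg. May be absent (None from the start).
- chisel_tooth: The same chisel (tooth): its origin lies 8 mm below the point above, at its underside.
- chisel_point_mid (a point): Middle of the air chisel with a tapered steel point: 150 mm long along its x: round shank, 13 mm dia. (x -75 to -30), dark square body 16 x 16 mm (x -30 to +50), tip (x +50 to +75). The point is on its centre line, 8 mm above its underside: grip here across its length. About 0.16 kg. May be absent (None from the start).
- chisel_point: The same chisel (point): its origin lies 8 mm below the point above, at its underside.
- chisel_round_mid (a point): Middle of the air chisel with a round brass-coloured nose of 14 mm diameter: 150 mm long along its x: round shank, 13 mm dia. (x -75 to -30), dark square body 16 x 16 mm (x -30 to +50), tip (x +50 to +75). The point is on its centre line, 8 mm above its underside: grip here across its length. About 0.16 kg. May be absent (None from the start).
- chisel_round: The same chisel (round): its origin lies 8 mm below the point above, at its underside.
- sett: Bystander: granite sett, a grey block 100 x 100 x 90 mm; origin under its centre.
- serpentine: Bystander: lump of green serpentine, about 75 x 50 x 48 mm; origin under its centre.
- offcut: Bystander: white marble offcut, 70 x 55 x 40 mm; origin under its centre.
Not all that is in view belongs to the job. Leave any brown or pink look-alike of the chisel_flat alone.

How it is judged:
On the way, in this order (a step that is already met when the one before it is completed fails the run):
1. the sleeve is pulled fully back against its stop (over 13.5 mm), the gauge being home (value of joint sleeve above 0.0135 m and value of joint gauge below 0.006 m), for 0.2 s.
2. the sleeve is let go and snaps forward (over 0.07 m/s) (velocity of joint sleeve below -0.07 m/s).
3. the gauge is held at its red ring (40 mm, 5 mm either way) for 0.8 s, the sleeve being home (value of joint gauge between 0.035 and 0.045 m and value of joint sleeve below 0.002 m), for 0.8 s.
4. the gauge is back in (under 4 mm) (value of joint gauge below 0.004 m), for 0.2 s.
5. the sleeve is pulled fully back a second time, the gauge being home (all of step 1), for 0.2 s.
6. the sleeve is let go and snaps forward again (velocity of joint sleeve below -0.07 m/s).
At the end, for the whole second after the job is handed in: Sleeve home (within 2 mm) and gauge home (within 4 mm); every chisel present lies at rest inside the tray, level within 0.08 rad and its middle under 22 mm above the bench, so on the tray floor and not on another chisel (value of joint sleeve below 0.002 m and value of joint gauge below 0.004 m and x of chisel_flat_mid in the frame of tray between -0.092 and 0.092 m and y of chisel_flat_mid in the frame of tray between -0.117 and 0.117 m and z of chisel_flat_mid in the frame of tray between 0.008 and 0.022 m and angle between chisel_flat_mid's own x axis and vertical between 1.49 and 1.65 rad and linear speed of each of chisel_flat, chisel_tooth, chisel_point, chisel_round below 0.02 m/s and x of chisel_tooth_mid in the frame of tray between -0.092 and 0.092 m and y of chisel_tooth_mid in the frame of tray between -0.117 and 0.117 m and z of chisel_tooth_mid in the frame of tray between 0.008 and 0.022 m and angle between chisel_tooth_mid's own x axis and vertical between 1.49 and 1.65 rad and x of chisel_point_mid in the frame of tray between -0.092 and 0.092 m and y of chisel_point_mid in the frame of tray between -0.117 and 0.117 m and z of chisel_point_mid in the frame of tray between 0.008 and 0.022 m and angle between chisel_point_mid's own x axis and vertical between 1.49 and 1.65 rad and x of chisel_round_mid in the frame of tray between -0.092 and 0.092 m and y of chisel_round_mid in the frame of tray between -0.117 and 0.117 m and z of chisel_round_mid in the frame of tray between 0.008 and 0.022 m and angle between chisel_round_mid's own x axis and vertical between 1.49 and 1.65 rad); the robot touches nothing.
It fails at once if the sett is moved by more than 40 mm (distance of sett from where it was at the start of the episode above 0.04 m).
It fails at once if the serpentine is moved by more than 40 mm (distance of serpentine from where it was at the start of the episode above 0.04 m).
It fails at once if the offcut is moved by more than 40 mm (distance of offcut from where it was at the start of the episode above 0.04 m).
Of chisel_flat, chisel_tooth, chisel_point, chisel_round only 3 to 4 are there at a start; the rules pass over those that are not, and their reading is None.
At some moment in a run one of chisel_flat, chisel_tooth, chisel_point, chisel_round may be knocked a few centimetres aside while the robot is not near it.
Once in a run the grip may slacken for a moment while it holds something.
It also fails if it takes over 208 s, if anything falls off the work surface, if the arm or the gripper's body presses on something with over 40 N, if the wrist force passes 120 N, or if a joint passes its speed limit or range.

### The arm

A 6-joint arm with a two-finger parallel gripper is mounted at the origin on the work surface. World frame = base frame: x ahead of the robot, y to its left, z up, the work surface at z = 0. Lengths are in m, angles in rad, forces in N, time in s.
With the tool pointing down it reaches from about 0.35 to 0.975 m from the base axis. Payload 7.1 kg.
Tool frame: the origin (TCP) lies on the front face of the gripper's body, between the roots of the fingers; the fingertips stand 80 mm ahead of it and the grasp point (between the pads) lies r.pinch_z ahead of it (r.pinch_z is the distance from the TCP to the grasp point, in m); z points along the fingers, x is the direction in which the jaws open and shut, and the axes are right-handed (so a half turn about z gives the same grasp; the last joint's range is limited). The gripper opens to 88 mm and grips with 3 to 60 N. Pads are 20 mm wide; open, the fingers measure 115 mm over their backs; the gripper's body (75 mm by 178 mm) begins 61 mm behind the grasp point.
Start: joints at [-1.254, 0.423, 1.63, -0, 1.089, -0.019], TCP at [0.206, -0.59, 0.303] pointing down, gripper open.
Joint ranges: [-3, 3], [-0.9, 2.11], [0.09, 2.58], [-1.31, 4.45], [0.11, 2.69], [-2.54, 2.54]. Speed limits (rad/s): [2.39, 2.39, 3.01, 3.14, 3.14, 3.14].

### API

Orientations are given as a rotation vector (axis times angle).
In Python, from rig import r gives the robot as it stands.
- The arm moves only by the tool step_arm, never from a script. Its argument "plan" is a list of rows, each a list of 7 numbers: the turn, a rotation vector about the world's x, y, z in degrees, then the shift along the world's x, y, z in mm, then the opening, from -1 (shut) to 1 (fully open). A call has 1 to 10 rows; each row shifts and turns the commanded pose from where the row before left it; what a row does not reach is not made up. A row lasts 1/10 s, in which the tool goes at most 50 mm and 8.59 degrees, less where a joint would pass 70% of its speed; a pose out of reach is approached as far as the arm can. A call is refused whole if a number of a shift passes 50 or a number of a turn 8.59, either way. A call with a gripper value outside its range is refused whole. The fingers move at their own pace and stop on an object; "grip_force" is the grip in N (left out, the last holds). Time passes only in rows, so rows that do not move let the fingers close. It gives the time, the measured TCP pose, the force and the opening at its end, in the units of the state.
- r.get_obs(): the state, without advancing time (a new reading comes with each control period).
- r.snapshot(name): name is "side" or "top"; returns (picture, depth): 400x640x3 uint8, red, green, blue; 400x640 float32, m along the optical axis (not along the pixel's ray), 0 where there is no reading.
- r.camera_info(name): a dict with "fx", "fy", "cx", "cy" (pixels), "R" (3x3) and "t" (3): a world point X has camera coordinates R X + t. Camera axes: x right, y down, z forward; pixel columns grow to the right and rows downward; lengths in m; the calibration is good to about 2 mm. A picture is of the moment at which its call begins. camera_info takes no time and is no camera call.
- r.close_job(): hands the job in, once; it reports no verdict.
The state is a dict: "time": time; "qpos": joint angles; "dq": joint speeds; "joint_efforts": joint torques, N m; "ee_pos": TCP position; "orientation": TCP orientation; "wrist_force": force on the tool from outside, world axes, zero at the start; "moment": the same for the moment, N m; "grip_width": finger opening in m.
Only numpy, scipy, OpenCV 4.12 (cv2) and the standard library are available. Lean on these libraries where they do the work, as an engineer would, in place of code of your own. Each camera call takes 0.05 s, during which the arm holds its last target. There are 200 camera calls.

## Working session

There is one attempt and no reset: what is moved stays moved. The work goes in short steps, Python scripts to look and compute and a tool call to move; the robot and the scene stay as the last step left them, time stands still between calls to the robot, and variables do not carry over. Pictures are saved under pics/ and viewed, about 12 in all and at most 16, crops included, and the job is handed in when it is done.

Besides the shell and the picture viewer there is one more tool, called after "Call:" by a JSON object that holds its "method" and its "body". step_arm: Moves the arm, as the interface text tells. Its arguments: {"type":"object","properties":{"plan":{"type":"array"},"grip_force":{"type":"number"}},"required":["plan"]}

```bash
mkdir -p pics; ls; python3 - <<'E'
from rig import r
import cv2,numpy as np
print(r.pinch_z, r.get_obs())
for n in("top","side"):
    p,d=r.snapshot(n); cv2.imwrite(f"pics/{n}0.png",p[:,:,::-1]); np.save(f"pics/{n}0_d.npy",d)
    print(n,r.camera_info(n), d.min(),d.max())
E
```

```text
pics
0.0613 {'time': 0.0, 'qpos': array([-1.25400496e+00,  4.23804683e-01,  1.63066960e+00, -6.74066007e-06,
        1.08859123e+00, -1.90268837e-02]), 'dq': array([ 0.00025808, -0.00025121,  0.00196868,  0.00099642, -0.00167976,
       -0.00219033]), 'joint_efforts': array([ 1.44725585e-03, -5.44616818e+01, -2.73659492e+01,  6.46150787e-02,
        2.28370889e-02, -1.25740294e-04]), 'ee_pos': array([ 0.20583881, -0.58968311,  0.3019322 ]), 'orientation': array([-2.56074248e+00,  1.81844139e+00,  1.86555495e-03]), 'wrist_force': array([ 0.61309047,  0.74407816, -0.00709884]), 'moment': array([-0.02672803,  0.02105124, -0.00709196]), 'grip_width': 0.08773355413749791}
top {'fx': 420.55547158304404, 'fy': 420.55547158304404, 'cx': 310.6842785887276, 'cy': 198.63196206182414, 'R': array([[ 0.00507251, -0.99997129,  0.00562906],
       [-0.98753302, -0.0058949 , -0.1573016 ],
       [ 0.15733027, -0.00476097, -0.98753457]]), 't': array([-0.16820338,  0.48825419,  1.35056515])} 0.0 2.392922
side {'fx': 513.1317620681821, 'fy': 513.1317620681821, 'cx': 317.2901265853247, 'cy': 196.8148782287904, 'R': array([[-0.93964118, -0.34215822,  0.00148629],
       [-0.22975876,  0.62773698, -0.74374539],
       [ 0.2535456 , -0.69919528, -0.66846136]]), 't': array([0.4226816 , 0.28406825, 1.36159414])} 0.0 3.6853344
```

View pics/top0.png

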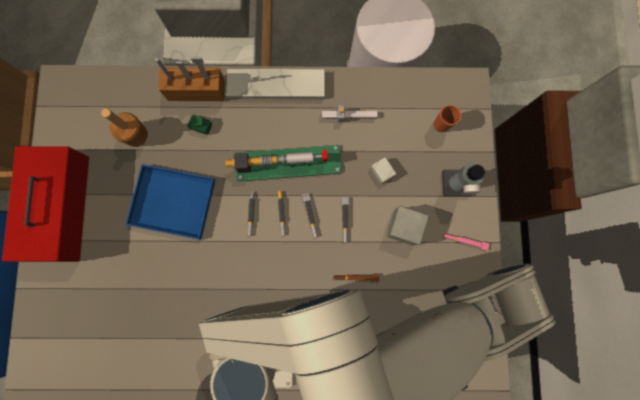

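View pics/side0.png

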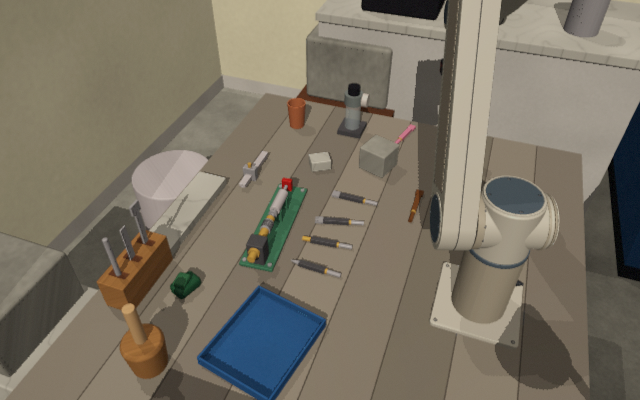

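Top view: +x is up and +y is left. Four chisels lie at about (252,213), (282,213), (310,215) and (346,219). The rig runs from the valve block (241,162) to the red grip (324,156), and the tray is at (171,202). The side view shows the same four chisels, with brown and pink look-alikes away from them.

```bash
cat > h.py <<'E'
from rig import r
import cv2,numpy as np
def snap(n,tag=None):
    p,d=r.snapshot(n)
    if tag: cv2.imwrite(f"pics/{tag}.png",p[:,:,::-1])
    return p,d
def ray(n,uv):
    c=r.camera_info(n); uv=np.atleast_2d(np.asarray(uv,float))
    v=np.c_[(uv[:,0]-c['cx'])/c['fx'],(uv[:,1]-c['cy'])/c['fy'],np.ones(len(uv))]@c['R']
    return -c['R'].T@c['t'],v
def onplane(n,uv,z):
    o,v=ray(n,uv); return o+v*((z-o[2])/v[:,2])[:,None]
def proj(n,X):
    c=r.camera_info(n); q=np.atleast_2d(X)@c['R'].T+c['t']
    return np.c_[q[:,0]/q[:,2]*c['fx']+c['cx'],q[:,1]/q[:,2]*c['fy']+c['cy']]
def tri(a,b):
    o1,v1=ray('top',a);o2,v2=ray('side',b);v1=v1[0];v2=v2[0]
    s=np.linalg.lstsq(np.c_[v1,-v2],o2-o1,rcond=None)[0]
    p,q=o1+s[0]*v1,o2+s[1]*v2
    return (p+q)/2,np.linalg.norm(p-q)
def cloud(n,d):
    v,u=np.mgrid[:400,:640]; o,w=ray(n,np.c_[u.ravel(),v.ravel()])
    return (o+w*d.ravel()[:,None]).reshape(400,640,3)
def blobs(m,amin=20):
    k,l,s,c=cv2.connectedComponentsWithStats(m.astype(np.uint8))
    return [(l==i) for i in range(1,k) if s[i,4]>=amin]
def hsv(p): return cv2.cvtColor(p,cv2.COLOR_RGB2HSV).astype(int)
E
python3 - <<'E'
from h import *
np.set_printoptions(precision=4,suppress=True)
for n in('top','side'):
    p=cv2.imread(f"pics/{n}0.png")[:,:,::-1].copy(); d=np.load(f"pics/{n}0_d.npy"); W=cloud(n,d); H=hsv(p)
    box=(W[...,0]>.35)&(W[...,0]<1.0)&(W[...,1]>-.35)&(W[...,1]<.6)&(W[...,2]>-.05)&(W[...,2]<.2)
    tab=box&(abs(W[...,2])<.004); print(n,'table z',np.median(W[...,2][box&(abs(W[...,2])<.02)]))
    def rect(name,m,z=None):
        for b in blobs(m&box,25):
            v,u=np.nonzero(b); P=W[b]
            h=np.percentile(P[:,2],[10,50,90]); zz=h[1] if z is None else z
            q=onplane(n,np.c_[u,v],zz)[:,:2]
            (c,s,a)=cv2.minAreaRect(q.astype(np.float32))
            bp=cv2.boxPoints((c,s,a)); e=max((bp[1]-bp[0],bp[2]-bp[1]),key=np.linalg.norm)
            print(n,name,'px',u.mean().round(1),v.mean().round(1),'n',len(u),'c',np.array(c),'mean',q.mean(0),'size',np.array(s),'ang',np.degrees(np.arctan2(e[1],e[0])).round(1),'h',h)
    h,s,v=H[...,0],H[...,1],H[...,2]
    rect('green',(h>55)&(h<95)&(s>90),None)
    rect('blue',(h>98)&(h<125)&(s>120))
    rect('red',((h<6)|(h>174))&(s>150))
    # chisels: above table, region
    reg=(W[...,2]>.005)&(W[...,2]<.03)&(W[...,0]<.78)
    rect('raised',reg&~((h>98)&(h<125)&(s>120)),.008)
    rect('dark',reg&(v<75)&(s<90),.012)
p=cv2.imread("pics/top0.png"); cv2.imwrite("pics/c1.png",cv2.resize(p[135:260,215:380],None,fx=4.8,fy=4.8,interpolation=cv2.INTER_CUBIC))
E
```

```text
top table z 0.002311665527988449
top green px 199.5 124.1 n 262 c [0.7445 0.2132] mean [0.7436 0.2138] size [0.0706 0.0485] ang 71.5 h [0.0295 0.0377 0.051 ]
top green px 293.6 164.9 n 1606 c [ 0.6172 -0.0884] mean [ 0.6096 -0.107 ] size [0.095  0.3527] ang -85.3 h [0.0093 0.0131 0.0171]
top blue px 170.4 201.4 n 4629 c [0.4834 0.3078] mean [0.4824 0.307 ] size [0.256  0.2112] ang 79.1 h [0.0036 0.0076 0.0206]
top red px 73.4 195.4 n 1978 c [0.4979 0.5961] mean [0.49   0.5955] size [0.3027 0.0756] ang 0.3 h [0.0238 0.0773 0.1256]
top red px 324.5 155.2 n 53 c [ 0.6256 -0.2094] mean [ 0.625  -0.2093] size [0.0335 0.0162] ang 0.0 h [0.0649 0.0853 0.0898]
top raised px 333.6 118.1 n 38 c [ 0.7813 -0.2431] mean [ 0.7791 -0.2442] size [0.0698 0.0175] ang 73.8 h [0.0143 0.0224 0.0276]
top raised px 205.0 129.6 n 64 c [0.7341 0.2018] mean [0.7342 0.2019] size [0.0377 0.0692] ang -63.2 h [0.008  0.0224 0.029 ]
top raised px 141.5 139.5 n 66 c [0.6975 0.4226] mean [0.6971 0.4187] size [0.0323 0.0796] ang -39.7 h [0.0076 0.0165 0.0279]
top raised px 293.4 163.9 n 2140 c [ 0.6205 -0.0879] mean 
[... 2992 characters left out ...]
.6921 0.462 ] size [0.0863 0.0427] ang 56.0 h [0.0078 0.0182 0.0278]
side dark px 350.9 197.5 n 82 c [ 0.4349 -0.2758] mean [ 0.4349 -0.2757] size [0.0733 0.0253] ang 1.3 h [0.0068 0.0132 0.019 ]
side dark px 334.4 220.8 n 84 c [ 0.4491 -0.1574] mean [ 0.4509 -0.156 ] size [0.0742 0.0259] ang 14.6 h [0.0072 0.0128 0.0187]
side dark px 322.4 241.8 n 85 c [ 0.4549 -0.0624] mean [ 0.456  -0.0605] size [0.0778 0.0223] ang 3.3 h [0.0065 0.0128 0.0179]
side dark px 261.3 261.0 n 50 c [0.5971 0.0588] mean [0.5938 0.0691] size [0.0285 0.0469] ang -87.0 h [0.016  0.0227 0.0279]
side dark px 312.5 267.0 n 100 c [0.4531 0.0389] mean [0.4498 0.0399] size [0.0226 0.0749] ang -1.8 h [0.007  0.0134 0.0187]
```

View pics/c1.png

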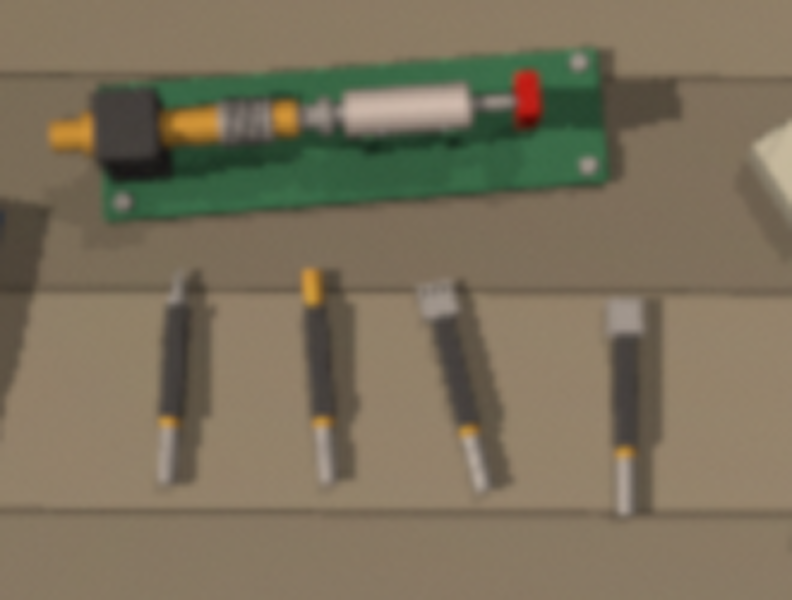

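The crop shows, left to right, the point, round (brass), tooth and flat chisels, all with tips toward +x. The sleeve is at crop (247,121) and the red grip at (527,98), so all four chisels are present. Next I compute targets.

```bash
cat >> h.py <<'E'
from scipy.spatial.transform import Rotation as Ro
def need(x,y,z,yaw):
    """turn (deg rotvec) and shift (mm) to TCP x,y,z with jaws along yaw(deg, mod 180), tool down"""
    o=r.get_obs(); R=Ro.from_rotvec(o['orientation']); j=R.as_matrix()[:,0]
    cur=np.degrees(np.arctan2(j[1],j[0])); dy=(yaw-cur+90)%180-90
    a=np.radians(cur+dy); X=np.array([np.cos(a),np.sin(a),0]);Z=np.array([0,0,-1.])
    T=Ro.from_matrix(np.c_[X,np.cross(Z,X),Z])
    print('turn',np.degrees((T*R.inv()).as_rotvec()).round(2),'shift',((np.array([x,y,z])-o['ee_pos'])*1e3).round(1),'cur yaw',cur.round(2),'q6',o['qpos'][5].round(2),'t',o['time'])
E
python3 - <<'E'
from h import *
np.set_printoptions(precision=4,suppress=True)
c=np.array([215,135]);f=lambda u,v:(np.array([u,v])+.5)/4.8+c-.5
for n,(a,b) in dict(point=((166,485),(181,272)),round=((325,485),(311,270)),tooth=((482,490),(437,285)),flat=((625,513),(625,300))).items():
    A=onplane('top',[f(*a),f(*b)],.012)[:,:2]; e=A[1]-A[0]; print(n,A.mean(0),'ang',np.degrees(np.arctan2(e[1],e[0])).round(1),'len',np.hypot(*e).round(3))
print('sleeve',onplane('top',f(247,121),.081),'tube',onplane('top',[f(343,113),f(472,105)],.08),'grip',onplane('top',f(527,98),.086))
p=cv2.imread("pics/side0.png"); cv2.imwrite("pics/c2.png",cv2.resize(p[170:270,235:335],None,fx=6,fy=6,interpolation=cv2.INTER_CUBIC))
yaw=np.radians(4.7); y=np.array([-np.sin(yaw),np.cos(yaw)]); C=np.array([.6172,-.0884])
print('rig pred sleeve',C+.07*y,'grip',C-.123*y)
need(*(C+.07*y),.19,4.7)
E
```

```text
point [0.4427 0.0348] ang -2.4 len 0.15
round [ 0.444  -0.0659] ang 4.6 len 0.152
tooth [ 0.4374 -0.1646] ang 12.6 len 0.147
flat [ 0.4248 -0.2802] ang -0.4 len 0.149
sleeve [[ 0.6094 -0.0197  0.081 ]] tube [[ 0.6156 -0.0845  0.08  ]
 [ 0.6218 -0.1719  0.08  ]] grip [[ 0.6253 -0.2091  0.086 ]]
rig pred sleeve [ 0.6115 -0.0186] grip [ 0.6273 -0.211 ]
turn [-0.05 -0.07 75.46] shift [ 405.6  571.1 -112. ] cur yaw -70.76 q6 -0.02 t 0.1
```

View pics/c2.png

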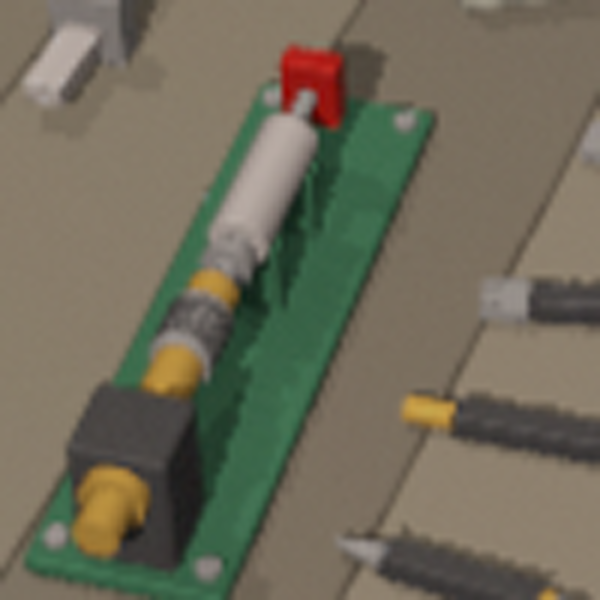

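The side crop shows the sleeve centre at about (194,338) and the red grip's top face at about (315,60), consistent with the rig pose from the top view. Moving above the sleeve.

Call:
{"method": "step_arm", "body": {"plan": [[0, 0, 3.8, 20, 28.5, -5.5, 1], [0, 0, 3.8, 20, 28.5, -5.5, 1], [0, 0, 3.8, 20, 28.5, -5.5, 1], [0, 0, 3.8, 20, 28.5, -5.5, 1], [0, 0, 3.8, 20, 28.5, -5.5, 1], [0, 0, 3.8, 20, 28.5, -5.5, 1], [0, 0, 3.8, 20, 28.5, -5.5, 1], [0, 0, 3.8, 20, 28.5, -5.5, 1], [0, 0, 3.8, 20, 28.5, -5.5, 1], [0, 0, 3.8, 20, 28.5, -5.5, 1]], "grip_force": 40}}

```text
time: 1.1
ee_pos: [0.4065, -0.3037, 0.2473]
orientation: [-3.015, 0.882, 0.001]
wrist_force: [0.0, 0.7, -0.2]
grip_width: 0.0874
```

Call:
{"method": "step_arm", "body": {"plan": [[0, 0, 3.8, 20, 28.5, -5.5, 1], [0, 0, 3.8, 20, 28.5, -5.5, 1], [0, 0, 3.8, 20, 28.5, -5.5, 1], [0, 0, 3.8, 20, 28.5, -5.5, 1], [0, 0, 3.8, 20, 28.5, -5.5, 1], [0, 0, 3.8, 20, 28.5, -5.5, 1], [0, 0, 3.8, 20, 28.5, -5.5, 1], [0, 0, 3.8, 20, 28.5, -5.5, 1], [0, 0, 3.8, 20, 28.5, -5.5, 1], [0, 0, 0, 0, 0, 0, 1]]}}

```text
time: 2.1
ee_pos: [0.5876, -0.0457, 0.1973]
orientation: [-3.141, -0.047, -0.0]
wrist_force: [0.4, -1.0, -0.7]
grip_width: 0.0879
```

```bash
python3 - <<'E'
from h import *
g=lambda u,v:(np.array([u,v])+.5)/6+np.array([235,170])-.5
c=np.array([215,135]);f=lambda u,v:(np.array([u,v])+.5)/4.8+c-.5
print('tri sleeve',tri(f(247,121),g(194,333)),'grip top',tri(f(527,98),g(315,60)))
need(.6105,-.019,.127,4.6); print(r.get_obs()['wrist_force'])
p,d=snap('side'); cv2.imwrite("pics/s1.png",cv2.resize(p[110:290,200:400,::-1],None,fx=3,fy=3))
E
```

```text
tri sleeve (array([ 0.61226581, -0.01837576,  0.06752659]), np.float64(0.0010490748533290828)) grip top (array([ 0.62631267, -0.20899569,  0.08453378]), np.float64(0.0012148254664174005))
turn [-0.03  0.01  2.89] shift [ 22.9  26.7 -70.3] cur yaw 1.71 q6 -0.13 t 2.1
[ 0.37682287 -0.97200281 -0.74395018]
```

View pics/s1.png

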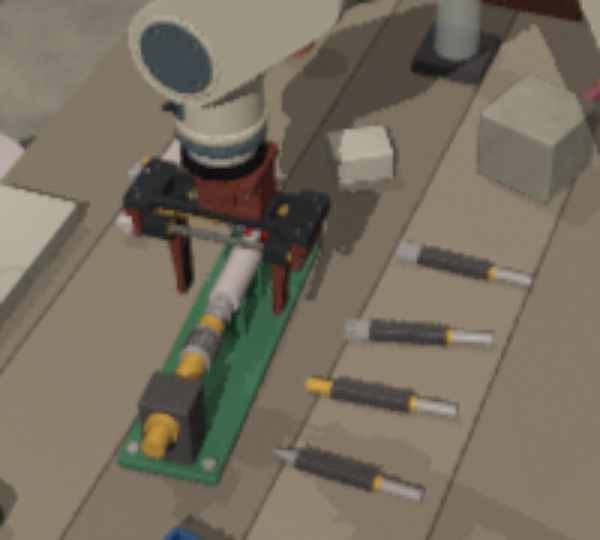

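The side view shows the open gripper straddling the rig line ahead of the sleeve (px ~205,340 of the crop) with no contact. Triangulated heights agree with the text. Aligning and descending.

Call:
{"method": "step_arm", "body": {"plan": [[0, 0, 1.5, 12, 14, 0, 1], [0, 0, 1.4, 12, 13, 0, 1], [0, 0, 0, 0, 0, -18, 1], [0, 0, 0, 0, 0, -18, 1], [0, 0, 0, 0, 0, -18, 1], [0, 0, 0, 0, 0, -16, 1], [0, 0, 0, 0, 0, 0, 1], [0, 0, 0, 0, 0, 0, 1]]}}

```text
time: 2.95
ee_pos: [0.6102, -0.0216, 0.1281]
orientation: [-3.139, -0.119, 0.001]
wrist_force: [0.0, -0.2, 0.5]
grip_width: 0.0878
```

Call:
{"method": "step_arm", "body": {"plan": [[0, 0, 0, 0, 0, 0, -1], [0, 0, 0, 0, 0, 0, -1], [0, 0, 0, 0, 0, 0, -1], [0, 0, 0, 0, 0, 0, -1], [0, 0, 0, 0, 0, 0, -1], [0, 0, 0, 0, 0, 0, -1]]}}

```text
time: 3.55
ee_pos: [0.61, -0.0216, 0.1283]
orientation: [-3.139, -0.119, -0.0]
wrist_force: [0.5, 0.6, -0.2]
grip_width: 0.0433
```

```bash
python3 - <<'E'
from h import *
o=r.get_obs(); print(o['wrist_force'],o['moment'],o['grip_width']); need(.6115,-.0185,.127,4.6)
E
```

```text
[ 0.46562526  0.5812053  -0.18591055] [-0.01271046 -0.06259275  0.01484161] 0.043275261126483056
turn [-0.    0.01  0.26] shift [ 1.5  3.1 -1.3] cur yaw 4.34 q6 -0.13 t 3.55
```

Call:
{"method": "step_arm", "body": {"plan": [[0, 0, 0, 0, 0, 0, -1], [0, 0, 0, 0, 0, 0, -1], [0, 0, 0, 0, 0, 0, -1], [0, 0, 0, 0, 0, 0, -1], [0, 0, 0, 0, 0, 0, -1]]}}

```text
time: 4.05
ee_pos: [0.6124, -0.0215, 0.1286]
orientation: [3.139, 0.119, 0.009]
wrist_force: [9.2, 0.2, -5.4]
grip_width: 0.0317
```

Call:
{"method": "step_arm", "body": {"plan": [[0, 0, 0, -0.2, 3, 0, -1], [0, 0, 0, -0.2, 3, 0, -1], [0, 0, 0, -0.2, 3, 0, -1], [0, 0, 0, -0.2, 3, 0, -1]]}}

```text
time: 4.45
ee_pos: [0.6116, -0.0108, 0.1286]
orientation: [3.137, 0.12, 0.009]
wrist_force: [7.3, -9.0, -4.9]
grip_width: 0.0314
```

Call:
{"method": "step_arm", "body": {"plan": [[0, 0, 0, -0.2, 2, 0, -1], [0, 0, 0, -0.2, 2, 0, -1], [0, 0, 0, -0.1, 1, 0, -1], [0, 0, 0, 0, 0, 0, -1]]}}

```text
time: 4.85
ee_pos: [0.6111, -0.0061, 0.1286]
orientation: [3.137, 0.12, 0.009]
wrist_force: [7.8, -9.2, -5.1]
grip_width: 0.0311
```

Call:
{"method": "step_arm", "body": {"plan": [[0, 0, 0, 0, 1, 0, -1], [0, 0, 0, 0, 1, 0, -1], [0, 0, 0, 0, 0, 0, -1]]}}

```text
time: 5.15
ee_pos: [0.6111, -0.0051, 0.1286]
orientation: [3.135, 0.12, 0.009]
wrist_force: [7.9, -14.4, -6.0]
grip_width: 0.0309
```

Call:
{"method": "step_arm", "body": {"plan": [[0, 0, 0, 0, 1, 0, -1], [0, 0, 0, 0, 0, 0, -1], [0, 0, 0, 0, 0, 0, -1], [0, 0, 0, 0, 0, 0, -1], [0, 0, 0, 0, 0, 0, -1]]}}

```text
time: 5.65
ee_pos: [0.6111, -0.005, 0.1286]
orientation: [3.135, 0.12, 0.008]
wrist_force: [8.0, -18.8, -5.3]
grip_width: 0.0311
```

```bash
python3 - <<'E'
from h import *
o=r.get_obs(); print(o['wrist_force'],o['ee_pos'])
p,d=snap('side'); cv2.imwrite("pics/s2.png",cv2.resize(p[170:270,235:335,::-1],None,fx=5,fy=5,interpolation=cv2.INTER_CUBIC))
E
```

```text
[  8.04273708 -18.80913176  -5.25427051] [ 0.61105603 -0.00496029  0.12856891]
```

View pics/s2.png

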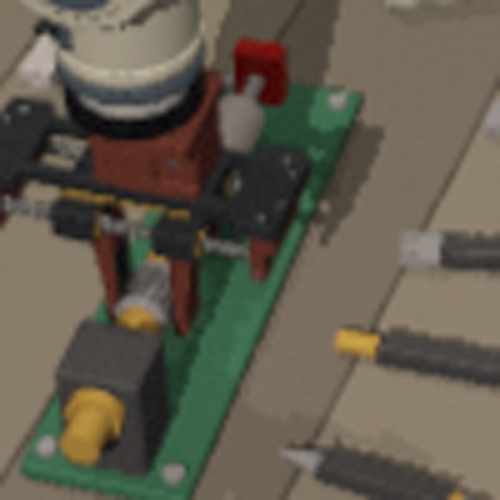

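The picture shows the sleeve pinched at about (148,290), right up near the valve block, with 19 N against a hard stop. Releasing, then lifting and moving over to the gauge.

Call:
{"method": "step_arm", "body": {"plan": [[0, 0, 0, 0, 0, 0, 1], [0, 0, 0, 0, 0, 0, 1], [0, 0, 0, 0, 0, 0, 1], [0, 0, 0, 0, 0, 0, 1], [0, 0, 0, 0, 0, 0, 1], [0, 0, 0, 0, 0, 0, 1], [0, 0, 0, 0, 0, 20, 1], [0, 0, 0, 0, 0, 30, 1], [0, 0, 0, 0, 0, 0, 1]]}}

```text
time: 6.6
ee_pos: [0.6107, -0.0015, 0.1816]
orientation: [3.139, 0.119, 0.009]
wrist_force: [0.4, 1.3, 0.2]
grip_width: 0.0877
```

```bash
python3 - <<'E'
from h import *
need(.6262,-.2095,.127,4.6)
p,d=snap('side'); cv2.imwrite("pics/s3.png",cv2.resize(p[150:270,235:335,::-1],None,fx=5,fy=5,interpolation=cv2.INTER_CUBIC))
E
```

```text
turn [0.01 0.34 0.25] shift [  15.5 -208.   -54.6] cur yaw 4.35 q6 -0.1 t 6.6
```

View pics/s3.png

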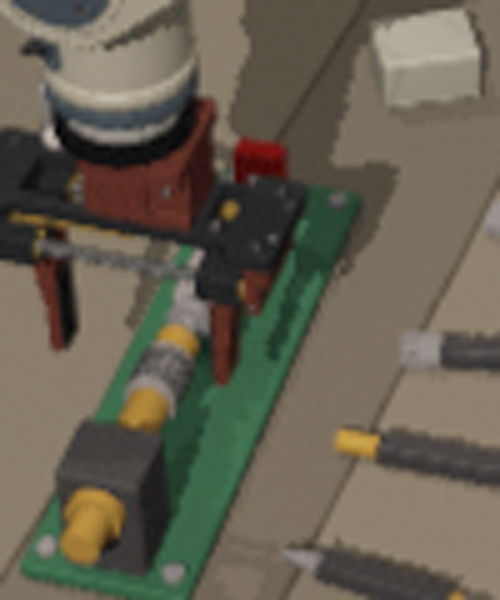

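The picture shows the sleeve home again (at about (163,372), with a longer brass gap to the block) after release. Going to the gauge grip.

Call:
{"method": "step_arm", "body": {"plan": [[0, 0, 0, 3, -42, 0, 1], [0, 0, 0, 3, -42, 0, 1], [0, 0, 0, 3, -42, 0, 1], [0, 0, 0, 3, -42, 0, 1], [0, 0.3, 0.2, 3.5, -40, 0, 1], [0, 0, 0, 0, 0, -18, 0.6], [0, 0, 0, 0, 0, -18, 0.3], [0, 0, 0, 0, 0, -19, 0.1], [0, 0, 0, 0, 0, 0, -0.1], [0, 0, 0, 0, 0, 0, -1]]}}

```text
time: 7.65
ee_pos: [0.6236, -0.2085, 0.122]
orientation: [-3.138, -0.126, 0.012]
wrist_force: [0.4, -0.2, -0.7]
grip_width: 0.0514
```

Call:
{"method": "step_arm", "body": {"plan": [[0, 0, 0, 0, 0, 0, -1], [0, 0, 0, 0, 0, 0, -1], [0, 0, 0, 0, 0, 0, -1], [0, 0, 0, 0, 0, 0, -1], [0, 0, 0, 0, 0, 0, -1], [0, 0, 0, 0, 0, 0, -1]]}}

```text
time: 8.25
ee_pos: [0.6285, -0.2092, 0.1245]
orientation: [3.137, 0.125, 0.008]
wrist_force: [16.0, 2.7, -12.1]
grip_width: 0.0319
```

Call:
{"method": "step_arm", "body": {"plan": [[0, 0, 0, 1.2, -5, 1, -1], [0, 0, 0, 1.2, -5, 1, -1], [0, 0, 0, 1.2, -5, 0, -1], [0, 0, 0, 1, -5, 0, -1], [0, 0, 0, 0.5, -5, 0, -1], [0, 0, 0, 0.4, -5, 0, -1], [0, 0, 0, 0.4, -5, 0, -1], [0, 0, 0, 0.4, -5, 0, -1], [0, 0, 0, 0.1, -1.5, 0, -1], [0, 0, 0, 0, 0, 0, -1]]}}

```text
time: 9.25
ee_pos: [0.6323, -0.2486, 0.1245]
orientation: [-3.137, -0.125, 0.003]
wrist_force: [11.1, 11.6, -14.1]
grip_width: 0.0324
```

```bash
python3 - <<'E'
from h import *
o=r.get_obs(); print(o['wrist_force'],o['ee_pos'])
p,d=snap('side'); cv2.imwrite("pics/s4.png",cv2.resize(p[140:240,235:335,::-1],None,fx=6,fy=6,interpolation=cv2.INTER_CUBIC))
E
```

```text
[ 11.0969855   11.62808536 -14.14546078] [ 0.6322738  -0.2485947   0.12453785]
```

View pics/s4.png

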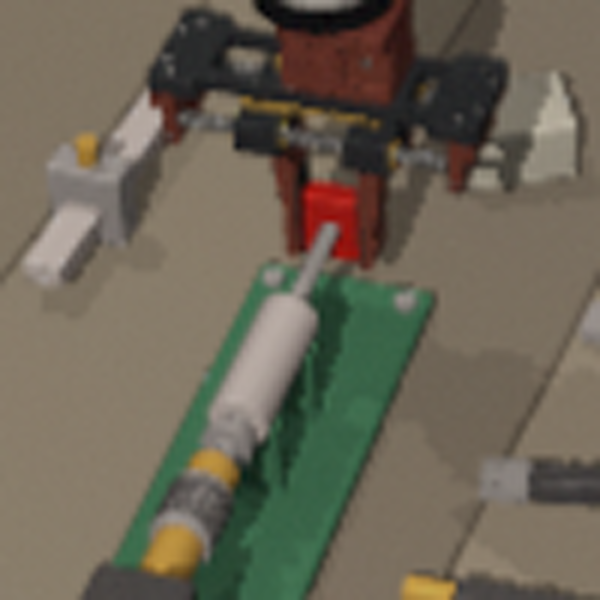

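The picture shows the red grip drawn out, with bare stem from the tube mouth (295,300) to the grip (330,225). The sleeve is home at (190,500). TCP travel is 39.6 mm, and 11.6 N matches the spring at 40 mm. Holding.

Call:
{"method": "step_arm", "body": {"plan": [[0, 0, 0, 0, 0, 0, -1], [0, 0, 0, 0, 0, 0, -1], [0, 0, 0, 0, 0, 0, -1], [0, 0, 0, 0, 0, 0, -1], [0, 0, 0, 0, 0, 0, -1], [0, 0, 0, 0, 0, 0, -1], [0, 0, 0, 0, 0, 0, -1], [0, 0, 0, 0, 0, 0, -1], [0, 0, 0, 0, 0, 0, -1], [0, 0, 0, 0, 0, 0, -1]]}}

```text
time: 10.3
ee_pos: [0.6323, -0.2482, 0.1246]
orientation: [-3.136, -0.125, 0.003]
wrist_force: [10.8, 11.0, -13.2]
grip_width: 0.0318
```

```bash
python3 - <<'E'
from h import *
o=r.get_obs(); print(o['wrist_force'],o['ee_pos'])
for n in('side','top'):
    p,d=snap(n,'hold_'+n); W=cloud(n,d);H=hsv(p)
    m=((H[...,0]<6)|(H[...,0]>174))&(H[...,1]>150)&(abs(W[...,0]-.63)<.04)&(abs(W[...,1]+.24)<.07)&(W[...,2]<.1)
    for b in blobs(m,3): v,u=np.nonzero(b); print(n,len(u),u.mean(),v.mean(),np.median(W[b],0))
    print(proj(n,[.624,-.171,.065]))
E
```

```text
[ 10.80296361  10.98108618 -13.24549555] [ 0.63227035 -0.24823878  0.1245521 ]
side 3 282.0 169.33333333333334 [ 0.65462028 -0.23524173  0.09963464]
side 116 290.2758620689655 175.94827586206895 [ 0.62958937 -0.24127191  0.0775873 ]
side 5 282.6 173.2 [ 0.65290038 -0.23574214  0.08388588]
[[283.51404617 191.99592391]]
[[312.60370714 156.98726015]]
```

The grip moved about 40 mm by camera too, and the hold lasted over 1 s. Returning it and releasing.

Call:
{"method": "step_arm", "body": {"plan": [[0, 0, 0, 0, 0, 0, -1], [0, 0, 0, -0.4, 5, 0, -1], [0, 0, 0, -0.4, 5, 0, -1], [0, 0, 0, -0.4, 5, 0, -1], [0, 0, 0, -0.4, 5, 0, -1], [0, 0, 0, -0.4, 5, 0, -1], [0, 0, 0, -0.4, 5, 0, -1], [0, 0, 0, -0.4, 5, 0, -1], [0, 0, 0, -0.4, 5, 0, -1], [0, 0, 0, 0, 1, 0, -1]]}}

```text
time: 11.4
ee_pos: [0.6289, -0.2092, 0.1246]
orientation: [3.138, 0.127, -0.002]
wrist_force: [9.7, -3.1, -18.6]
grip_width: 0.0319
```

Call:
{"method": "step_arm", "body": {"plan": [[0, 0, 0, 0, 0, 0, 1], [0, 0, 0, 0, 0, 0, 1], [0, 0, 0, 0, 0, 0, 1], [0, 0, 0, 0, 0, 0, 1], [0, 0, 0, 0, 0, 0, 1], [0, 0, 0, 0, 0, 25, 1], [0, 0, 0, 0, 0, 30, 1], [0, 0, 0, 0, 0, 0, 1]]}}

```text
time: 12.2
ee_pos: [0.6294, -0.2109, 0.1843]
orientation: [3.137, 0.124, 0.002]
wrist_force: [0.4, -0.1, 0.8]
grip_width: 0.0875
```

```bash
python3 - <<'E'
from h import *
need(.6115,-.0200,.127,4.6)
p,d=snap('side'); W=cloud('side',d);H=hsv(p)
m=((H[...,0]<6)|(H[...,0]>174))&(H[...,1]>150)&(abs(W[...,0]-.63)<.04)&(abs(W[...,1]+.22)<.07)&(W[...,2]<.1)
for b in blobs(m,10): v,u=np.nonzero(b); print(len(u),u.mean(),v.mean(),np.median(W[b],0))
E
```

```text
turn [0.13 0.06 0.07] shift [-17.9 190.9 -57.3] cur yaw 4.53 q6 -0.42 t 12.2
99 286.90909090909093 183.1919191919192 [ 0.62437147 -0.20323622  0.07659195]
```

The gauge grip is home (side px (286.9,183.2), against (287.0,183.1) at the start). Second sleeve pull.

Call:
{"method": "step_arm", "body": {"plan": [[0, 0, 0, -3.5, 38, 0, 1], [0, 0, 0, -3.5, 38, 0, 1], [0, 0, 0, -3.5, 38, 0, 1], [0, 0, 0, -3.5, 38, 0, 1], [0, 0, 0, -3, 38, 0, 1], [0, 0, 0, 0, 0, -19, 0.6], [0, 0, 0, 0, 0, -19, 0.3], [0, 0, 0, 0, 0, -18, 0.1], [0, 0, 0, 0, 0, 0, -0.1], [0, 0, 0, 0, 0, 0, -1]]}}

```text
time: 13.25
ee_pos: [0.6098, -0.0201, 0.1234]
orientation: [-3.139, -0.124, 0.011]
wrist_force: [0.2, 0.2, 0.3]
grip_width: 0.0511
```

Call:
{"method": "step_arm", "body": {"plan": [[0, 0, 0, 0, 0, 0, -1], [0, 0, 0, 0, 0, 0, -1], [0, 0, 0, 0, 0, 0, -1], [0, 0, 0, 0, 0, 0, -1], [0, 0, 0, 0, 0, 0, -1], [0, 0, 0, 0, 0, 0, -1], [0, 0, 0, 0, 0, 0, -1]]}}

```text
time: 13.95
ee_pos: [0.6126, -0.0202, 0.1253]
orientation: [3.139, 0.124, 0.001]
wrist_force: [6.7, 0.1, -4.7]
grip_width: 0.031
```

Call:
{"method": "step_arm", "body": {"plan": [[0, 0, 0, -0.2, 3, 0, -1], [0, 0, 0, -0.2, 3, 0, -1], [0, 0, 0, -0.2, 3, 0, -1], [0, 0, 0, -0.2, 3, 0, -1], [0, 0, 0, -0.2, 3, 0, -1], [0, 0, 0, -0.2, 2, 0, -1], [0, 0, 0, 0, 2, 0, -1], [0, 0, 0, 0, 1, 0, -1], [0, 0, 0, 0, 0, 0, -1], [0, 0, 0, 0, 0, 0, -1]]}}

```text
time: 14.95
ee_pos: [0.6113, -0.0037, 0.1253]
orientation: [3.134, 0.125, 0.0]
wrist_force: [5.7, -20.5, -4.6]
grip_width: 0.0314
```

At the stop (16.5 mm, 20 N). Hold briefly, release, lift.

Call:
{"method": "step_arm", "body": {"plan": [[0, 0, 0, 0, 0, 0, -1], [0, 0, 0, 0, 0, 0, -1], [0, 0, 0, 0, 0, 0, 1], [0, 0, 0, 0, 0, 0, 1], [0, 0, 0, 0, 0, 0, 1], [0, 0, 0, 0, 0, 0, 1], [0, 0, 0, 0, 0, 0, 1], [0, 0, 0, 0, 0, 0, 1], [0, 0, 0, 0, 0, 30, 1], [0, 0, 0, 0, 0, 40, 1]]}}

```text
time: 15.95
ee_pos: [0.6077, 0.0001, 0.1928]
orientation: [-3.139, -0.125, 0.016]
wrist_force: [0.8, -0.2, -0.3]
grip_width: 0.087
```

```bash
cat >> h.py <<'E'
def chis(n):
    p,d=snap(n); W=cloud(n,d);H=hsv(p); h,s,v=H[...,0],H[...,1],H[...,2]
    reg=(W[...,2]>.007)&(W[...,2]<.03)&(W[...,0]<.58)&(W[...,0]>.3)&(W[...,1]<.18)&(W[...,1]>-.4)
    for b in blobs(reg,60):
        # body+tip+shank: long axis by PCA, mid of extent
        vv,u=np.nonzero(b); q=onplane(n,np.c_[u,vv],.012)[:,:2]; c=q.mean(0)
        e=np.linalg.svd(q-c)[2][0]; e*=np.sign(e[0]); t=(q-c)@e
        m=c+e*(t.max()+t.min())/2; k=b&(v<75)&(s<90)
        vv,u=np.nonzero(k)
        if len(u)<20: continue
        q2=onplane(n,np.c_[u,vv],.013)[:,:2]
        print(n,'mid',m.round(4),'len',np.ptp(t).round(3),'ang',np.degrees(np.arctan2(e[1],e[0])).round(1),'mid by body',(q2.mean(0)-.01*e).round(4),'h',np.percentile(W[b][:,2],[50,95]).round(4))
E
python3 - <<'E'
from h import *
chis('side');chis('top')
need(.4425,.0355,.2,87.6)
p,d=snap('side'); cv2.imwrite("pics/s5.png",cv2.resize(p[150:350,200:400,::-1],None,fx=3,fy=3,interpolation=cv2.INTER_CUBIC))
E
```

```text
side mid [ 0.424  -0.2796] len 0.15 ang -0.1 mid by body [ 0.4258 -0.2735] h [0.0146 0.0206]
side mid [ 0.5723 -0.0555] len 0.299 ang -87.8 mid by body [ 0.5689 -0.0298] h [0.0129 0.0181]
side mid [ 0.4383 -0.1628] len 0.149 ang 14.1 mid by body [ 0.4368 -0.1577] h [0.0142 0.0197]
side mid [ 0.4441 -0.0659] len 0.151 ang 5.4 mid by body [ 0.4396 -0.0608] h [0.0148 0.0195]
side mid [0.4428 0.0363] len 0.149 ang -2.5 mid by body [0.4433 0.0377] h [0.0151 0.02  ]
top mid [ 0.4448 -0.0668] len 0.15 ang 5.5 mid by body [ 0.4449 -0.0695] h [0.0157 0.0214]
top mid [ 0.439  -0.1634] len 0.15 ang 14.2 mid by body [ 0.4399 -0.1658] h [0.0156 0.0208]
top mid [ 0.4275 -0.28  ] len 0.152 ang -0.5 mid by body [ 0.4263 -0.2823] h [0.0149 0.0206]
turn [-0.12  0.14 83.05] shift [-169.4   35.5    1. ] cur yaw 4.55 q6 -0.1 t 16.05
```

View pics/s5.png

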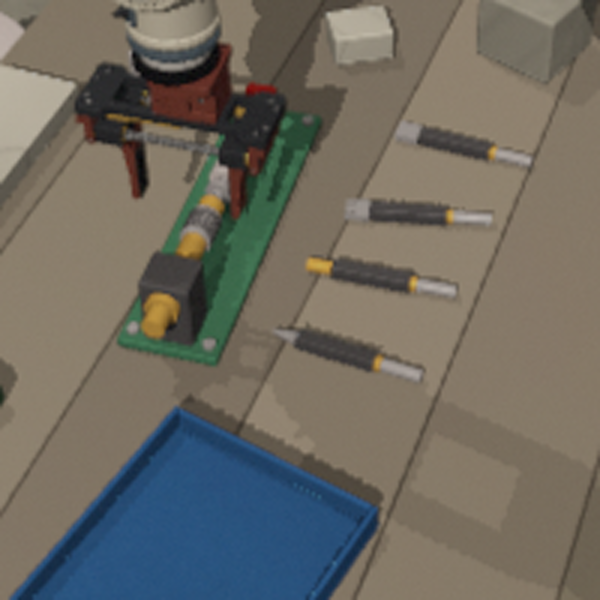

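The sleeve is home again at (205,215) and the chisels lie as before (side and top agree within about 2 mm). Now the point chisel: turn the jaws and descend.

Call:
{"method": "step_arm", "body": {"plan": [[0, 0, 8.3, -17, 3.6, 0, 1], [0, 0, 8.3, -17, 3.6, 0, 1], [0, 0, 8.3, -17, 3.6, 0, 1], [0, 0, 8.3, -17, 3.6, 0, 1], [0, 0, 8.3, -17, 3.6, 0, 1], [0, 0, 8.3, -17, 3.6, 0, 1], [0, 0, 8.3, -17, 3.6, 0, 1], [0, 0, 8.3, -17, 3.6, 0, 1], [0, 0, 8.3, -17, 3.6, 0, 1], [0, 0, 8.3, -17, 3.6, 0, 1]]}}

```text
time: 17.1
ee_pos: [0.4378, 0.0361, 0.1933]
orientation: [2.26, 2.179, -0.008]
wrist_force: [0.1, 0.9, 0.6]
grip_width: 0.088
```

Call:
{"method": "step_arm", "body": {"plan": [[0, 0, 0, 0, 0, -30, 0.2], [0, 0, 0, 0, 0, -30, 0.2], [0, 0, 0, 0, 0, -20, 0.2], [0, 0, 0, 0, 0, 0, 0.2], [0, 0, 0, 0, 0, 0, 0.2]]}}

```text
time: 17.6
ee_pos: [0.4386, 0.0359, 0.1137]
orientation: [2.267, 2.172, -0.009]
wrist_force: [0.1, -0.8, 0.2]
grip_width: 0.0539
```

```bash
python3 - <<'E'
from h import *
need(.443,.0355,.0825,87.5); print(r.get_obs()['grip_width'])
for n in('top','side'):
    p,d=snap(n); W=cloud(n,d);H=hsv(p); h,s=H[...,0],H[...,1]
    m=(h>98)&(h<125)&(s>120)&(W[...,1]<.5)&(W[...,1]>.1)&(W[...,2]>.02)&(W[...,2]<.05)
    v,u=np.nonzero(m); q=onplane(n,np.c_[u,v],.03)[:,:2].astype(np.float32)
    print(n,'rim',len(u),cv2.minAreaRect(q),np.percentile(W[m][:,2],[50,90]))
E
```

```text
turn [ 0.31 -0.16 -0.05] shift [  4.4  -0.4 -31.2] cur yaw 87.55 q6 -1.46 t 17.6
0.053910333309118284
top rim 260 ((0.4801209568977356, 0.3021838665008545), (0.24831567704677582, 0.2081511914730072), 78.88758850097656) [0.02870293 0.03303042]
side rim 1243 ((0.4781534671783447, 0.3070858120918274), (0.2534460127353668, 0.21200740337371826), 79.05473327636719) [0.02884402 0.03296633]
```

Call:
{"method": "step_arm", "body": {"plan": [[0.3, 0, 0, 4, 0, -16, 0.2], [0, 0, 0, 0, 0, -15, 0.2], [0, 0, 0, 0, 0, 0, -1], [0, 0, 0, 0, 0, 0, -1], [0, 0, 0, 0, 0, 0, -1], [0, 0, 0, 0, 0, 0, -1], [0, 0, 0, 0, 0, 0, -1], [0, 0, 0, 0, 0, 0, -1], [0, 0, 0, 0, 0, 0, -1]]}}

```text
time: 18.6
ee_pos: [0.4435, 0.036, 0.0837]
orientation: [2.269, 2.173, 0.0]
wrist_force: [-0.3, 0.2, 6.9]
grip_width: 0.0158
```

Call:
{"method": "step_arm", "body": {"plan": [[0, 0, 0, 0, 0, 10, -1], [0, 0, 0, 0, 0, 30, -1], [0, 0, 0, 0, 0, 40, -1], [0, 0, 0, 0, 0, 0, -1]]}}

```text
time: 19.0
ee_pos: [0.4453, 0.0361, 0.1672]
orientation: [2.265, 2.17, 0.008]
wrist_force: [0.1, 0.1, -2.3]
grip_width: 0.0155
```

```bash
python3 - <<'E'
from h import *
need(.495,.3806,.165,79); o=r.get_obs(); print(o['grip_width'],o['wrist_force'])
E
```

```text
turn [ 0.    0.38 -8.54] shift [ 49.7 344.5  -2.2] cur yaw 87.54 q6 -1.47 t 19.0
0.015484027550924645 [ 0.08767896  0.08212389 -2.31727338]
```

Call:
{"method": "step_arm", "body": {"plan": [[0, 0, -1.1, 6, 43, 0, -1], [0, 0.2, -1.1, 6, 43, 0, -1], [0, 0.2, -1.1, 6, 43, 0, -1], [0, 0, -1.1, 6, 43, 0, -1], [0, 0, -1.1, 6, 43, 0, -1], [0, 0, -1.1, 6, 43, 0, -1], [0, 0, -1, 6.5, 43, 0, -1], [0, 0, -1, 6.5, 43.5, 0, -1], [0, 0, 0, 0, 0, -20, -1], [0, 0, 0, 0, 0, 0, -1]]}}

```text
time: 20.0
ee_pos: [0.4903, 0.3804, 0.1403]
orientation: [-2.419, -1.996, 0.016]
wrist_force: [-0.4, -0.2, -3.2]
grip_width: 0.0161
```

```bash
python3 - <<'E'
from h import *
need(.495,.3806,.0905,79); o=r.get_obs(); print(o['grip_width'],o['wrist_force'])
E
```

```text
turn [ 0.13 -0.67 -0.06] shift [  4.7   0.2 -49.8] cur yaw 79.06 q6 -0.75 t 20.0
0.01609328599744733 [-0.42670856 -0.18407923 -3.17983653]
```

Call:
{"method": "step_arm", "body": {"plan": [[0, -0.5, 0, 4.5, 0, -20, -1], [0, 0, 0, 0, 0, -18, -1], [0, 0, 0, 0, 0, -8, -1], [0, 0, 0, 0, 0, -3, -1], [0, 0, 0, 0, 0, 0, -1], [0, 0, 0, 0, 0, 0, -0.3], [0, 0, 0, 0, 0, 0, -0.3], [0, 0, 0, 0, 0, 0, -0.3], [0, 0, 0, 0, 0, 0, -0.3]]}}

```text
time: 20.9
ee_pos: [0.4969, 0.3806, 0.0948]
orientation: [2.425, 1.997, 0.004]
wrist_force: [0.8, -0.0, 0.2]
grip_width: 0.0303
```

Call:
{"method": "step_arm", "body": {"plan": [[0, 0, 0, 0, 0, 25, -0.3], [0, 0, 0, 0, 0, 40, -0.3], [0, 0, 0.8, -5, -44, 30, 0.2], [0, 0, 1.9, -5, -44, 0, 0.2], [0, 0, 1.9, -5, -44, 0, 0.2], [0, 0, 1.9, -5, -44, 0, 0.2], [0, 0, 2, -5, -44, 0, 0.2], [0, 0, 2, -5, -44, 0, 0.2], [0, 0, 2, -5, -44, 0, 0.2], [0, 0, 2, -5, -44, 0, 0.2]]}}

```text
time: 21.9
ee_pos: [0.4567, 0.0298, 0.1876]
orientation: [2.151, 2.289, 0.003]
wrist_force: [-0.0, 0.2, -0.1]
grip_width: 0.0524
```

```bash
python3 - <<'E'
from h import *
chis('side');need(.4445,-.0665,.0825,95.4)
E
```

```text
side mid [ 0.4264 -0.2795] len 0.155 ang -0.5 mid by body [ 0.4329 -0.2731] h [0.0141 0.0205]
side mid [ 0.5727 -0.0526] len 0.305 ang -87.5 mid by body [ 0.5689 -0.0236] h [0.0131 0.0182]
side mid [ 0.43   -0.1647] len 0.131 ang 14.2 mid by body [ 0.4487 -0.1558] h [0.0145 0.0199]
side mid [ 0.4247 -0.0683] len 0.11 ang 3.9 mid by body [ 0.4443 -0.0624] h [0.0153 0.0204]
turn [0.02 0.01 1.86] shift [ -11.   -91.8 -104.9] cur yaw 93.54 q6 -1.6 t 21.95
```

Call:
{"method": "step_arm", "body": {"plan": [[0, 0, 0.9, -5.5, -46, 0, 0.2], [0, 0, 0.9, -5.5, -46, 0, 0.2], [0, 0, 0, 0, 0, -30, 0.2], [0, 0, 0, 0, 0, -30, 0.2], [0, 0, 0, 0, 0, -20, 0.2], [0, 0, 0, 0, 0, 0, 0.2], [0, 0, 0, 0, 0, 0, 0.2]]}}

```text
time: 22.65
ee_pos: [0.4461, -0.0606, 0.1075]
orientation: [-2.117, -2.32, -0.002]
wrist_force: [-0.2, -0.1, 0.4]
grip_width: 0.0529
```

```bash
python3 - <<'E'
from h import *
need(.4445,-.0665,.0825,95.4)
E
```

```text
turn [-0.07  0.02  0.16] shift [ -1.6  -5.9 -25. ] cur yaw 95.24 q6 -1.83 t 22.65
```

Call:
{"method": "step_arm", "body": {"plan": [[0, 0, 0, -1.5, -6, -13, 0.2], [0, 0, 0, 0, 0, -11, 0.2], [0, 0, 0, 0, 0, 0, -1], [0, 0, 0, 0, 0, 0, -1], [0, 0, 0, 0, 0, 0, -1], [0, 0, 0, 0, 0, 0, -1], [0, 0, 0, 0, 0, 0, -1], [0, 0, 0, 0, 0, 0, -1], [0, 0, 0, 0, 0, 0, -1], [0, 0, 0, 0, 0, 0, -1]]}}

```text
time: 23.65
ee_pos: [0.4447, -0.0667, 0.0835]
orientation: [2.117, 2.32, 0.003]
wrist_force: [0.5, 1.2, 5.8]
grip_width: 0.0154
```

Call:
{"method": "step_arm", "body": {"plan": [[0, 0, 0, 0, 0, 10, -1], [0, 0, 0, 0, 0, 30, -1], [0, 0, 0, 0, 0, 40, -1], [0, 0, 0, 0, 0, 0, -1], [0, 0, 0, 0, 0, 0, -1]]}}

```text
time: 24.15
ee_pos: [0.4448, -0.0668, 0.1641]
orientation: [2.116, 2.319, 0.004]
wrist_force: [-0.6, 0.0, -2.7]
grip_width: 0.0155
```

```bash
python3 - <<'E'
from h import *
need(.485,.3295,.165,79); o=r.get_obs(); print(o['grip_width'],o['wrist_force'])
E
```

```text
turn [ -0.02   0.18 -16.24] shift [ 40.2 396.3   0.9] cur yaw 95.24 q6 -1.84 t 24.15
0.01551140810416574 [-0.58355606  0.0264331  -2.68794827]
```

Call:
{"method": "step_arm", "body": {"plan": [[0, 0, -1.8, 4.5, 44, 0, -1], [0, 0, -1.8, 4.5, 44, 0, -1], [0, 0, -1.8, 4.5, 44, 0, -1], [0, 0, -1.8, 4.5, 44, 0, -1], [0, 0, -1.8, 4.5, 44, 0, -1], [0, 0, -1.8, 4.5, 44, 0, -1], [0, 0, -1.8, 4.5, 44, 0, -1], [0, 0, -1.8, 4.5, 44, 0, -1], [0, 0, -1.8, 4, 44, 0, -1], [0, 0, 0, 0, 0, 0, -1]]}}

```text
time: 25.15
ee_pos: [0.4845, 0.3337, 0.1617]
orientation: [-2.42, -2.003, -0.004]
wrist_force: [0.2, -0.7, -1.1]
grip_width: 0.016
```

Call:
{"method": "step_arm", "body": {"plan": [[0, 0, 0, 0, 0, -20, -1], [0, 0, 0, 0, 0, -20, -1], [0, 0, 0, 0, 0, 0, -1], [0, 0, 0, 0, 0, 0, -1]]}}

```text
time: 25.55
ee_pos: [0.4838, 0.3283, 0.122]
orientation: [-2.423, -1.999, 0.003]
wrist_force: [0.1, 0.5, -1.2]
grip_width: 0.0158
```

```bash
python3 - <<'E'
from h import *
need(.485,.3295,.0895,79); o=r.get_obs(); print(o['grip_width'],o['wrist_force'])
E
```

```text
turn [ 0.05 -0.08 -0.02] shift [  1.2   1.2 -32.5] cur yaw 79.02 q6 -0.8 t 25.55
0.01583793665498425 [ 0.13904682  0.50889632 -1.16105842]
```

Call:
{"method": "step_arm", "body": {"plan": [[0, 0, 0, 1, 1, -18, -1], [0, 0, 0, 0, 0, -10, -1], [0, 0, 0, 0, 0, -4.5, -1], [0, 0, 0, 0, 0, 0, -1], [0, 0, 0, 0, 0, 0, -1], [0, 0, 0, 0, 0, 0, -0.35], [0, 0, 0, 0, 0, 0, -0.35], [0, 0, 0, 0, 0, 0, -0.35], [0, 0, 0, 0, 0, 0, -0.35]]}}

```text
time: 26.45
ee_pos: [0.4856, 0.3304, 0.0911]
orientation: [2.423, 1.999, 0.003]
wrist_force: [0.0, 0.2, -0.0]
grip_width: 0.0284
```

Call:
{"method": "step_arm", "body": {"plan": [[0, 0, 0, 0, 0, 25, -0.35], [0, 0, 0, 0, 0, 40, -0.35], [0, 0, 2, -4, -44, 30, 0.2], [0, 0, 3, -4, -45, 0, 0.2], [0, 0, 3, -4, -45, 0, 0.2], [0, 0, 3, -4, -45, 0, 0.2], [0, 0, 3, -4, -45, 0, 0.2], [0, 0, 3, -4, -45, 0, 0.2], [0, 0, 3, -4, -45, 0, 0.2], [0, 0, 2, -4, -45, 0, 0.2]]}}

```text
time: 27.45
ee_pos: [0.4534, -0.0276, 0.1841]
orientation: [1.994, 2.427, 0.003]
wrist_force: [0.0, 0.4, 0.4]
grip_width: 0.0525
```

```bash
python3 - <<'E'
from h import *
need(.4387,-.163,.165,104.1)
p,d=snap('side'); cv2.imwrite("pics/s6.png",cv2.resize(p[160:400,190:400,::-1],None,fx=2.5,fy=2.5,interpolation=cv2.INTER_CUBIC))
chis('side')
E
```

```text
turn [-0.07  0.08  2.93] shift [ -14.7 -135.4  -19.1] cur yaw 101.17 q6 -1.85 t 27.45
side mid [ 0.4194 -0.2793] len 0.141 ang -0.4 mid by body [ 0.4304 -0.2733] h [0.0145 0.0208]
side mid [ 0.5716 -0.0439] len 0.276 ang -87.9 mid by body [ 0.5659 -0.0091] h [0.013  0.0175]
side mid [ 0.4172 -0.1684] len 0.105 ang 12.5 mid by body [ 0.434  -0.1605] h [0.0149 0.0203]
```

View pics/s6.png

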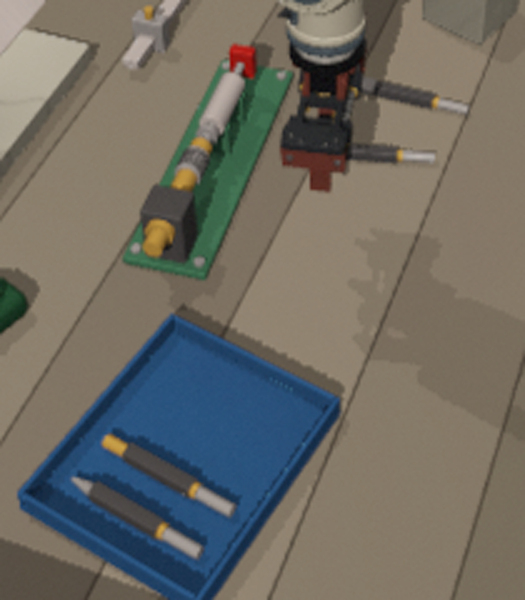

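The tray holds the point (140,515) and round (170,475) chisels, flat and clear of each other. The rig is home and the tooth and flat chisels are still on the bench. Next the tooth chisel.

Call:
{"method": "step_arm", "body": {"plan": [[0, 0, 1, -3, -43, 0, 0.2], [0, 0, 1, -3, -43, 0, 0.2], [0, 0, 0.5, -3, -43, 0, 0.2], [0, 0, 0, 0, 0, -30, 0.2], [0, 0, 0, 0, 0, -30, 0.2], [0, 0, 0, 0, 0, -18, 0.2], [0, 0, 0, 0, 0, 0, 0.2], [0, 0, 0, 0, 0, 0, 0.2]]}}

```text
time: 28.35
ee_pos: [0.445, -0.1544, 0.1059]
orientation: [-1.943, -2.468, -0.002]
wrist_force: [0.6, 0.5, 0.1]
grip_width: 0.0526
```

```bash
python3 - <<'E'
from h import *
need(.4387,-.163,.0825,104.1)
E
```

```text
turn [-0.09  0.01  0.54] shift [ -6.3  -8.6 -23.4] cur yaw 103.56 q6 -2.17 t 28.35
```

Call:
{"method": "step_arm", "body": {"plan": [[0, 0, 0.5, -6, -8.5, 0, 0.2], [0, 0, 0, 0, 0, -12, 0.2], [0, 0, 0, 0, 0, -11, 0.2], [0, 0, 0, 0, 0, 0, -1], [0, 0, 0, 0, 0, 0, -1], [0, 0, 0, 0, 0, 0, -1], [0, 0, 0, 0, 0, 0, -1], [0, 0, 0, 0, 0, 0, -1], [0, 0, 0, 0, 0, 0, -1], [0, 0, 0, 0, 0, 0, -1]]}}

```text
time: 29.35
ee_pos: [0.4389, -0.1634, 0.083]
orientation: [1.933, 2.476, 0.003]
wrist_force: [0.2, 0.7, 2.1]
grip_width: 0.0157
```

Call:
{"method": "step_arm", "body": {"plan": [[0, 0, 0, 0, 0, 10, -1], [0, 0, 0, 0, 0, 30, -1], [0, 0, 0, 0, 0, 40, -1], [0, 0, 0, 0, 0, 0, -1], [0, 0, 0, 0, 0, 0, -1]]}}

```text
time: 29.85
ee_pos: [0.439, -0.1635, 0.1638]
orientation: [1.932, 2.475, 0.003]
wrist_force: [-0.2, 0.5, -1.9]
grip_width: 0.0156
```

```bash
python3 - <<'E'
from h import *
need(.475,.2785,.165,79); o=r.get_obs(); print(o['grip_width'],o['wrist_force'])
E
```

```text
turn [ 1.000e-02  1.700e-01 -2.504e+01] shift [ 36.  442.    1.2] cur yaw 104.04 q6 -2.2 t 29.85
0.015644505021163577 [-0.15741707  0.53343817 -1.91536004]
```

Call:
{"method": "step_arm", "body": {"plan": [[0, 0, -2.5, 3.6, 44, 0, -1], [0, 0, -2.5, 3.6, 44, 0, -1], [0, 0, -2.5, 3.6, 44, 0, -1], [0, 0, -2.5, 3.6, 44, 0, -1], [0, 0, -2.5, 3.6, 44, 0, -1], [0, 0, -2.5, 3.6, 44, 0, -1], [0, 0, -2.5, 3.6, 44, 0, -1], [0, 0, -2.5, 3.6, 44, 0, -1], [0, 0, -2.5, 3.6, 44, 0, -1], [0, 0, -2.5, 3.6, 44, 0, -1]]}}

```text
time: 30.85
ee_pos: [0.4736, 0.278, 0.161]
orientation: [-2.425, -1.997, 0.003]
wrist_force: [0.2, -0.2, -1.6]
grip_width: 0.0153
```

Call:
{"method": "step_arm", "body": {"plan": [[0, 0, 0, 0, 0, 0, -1], [0, 0, 0, 0, 0, -20, -1], [0, 0, 0, 0, 0, -20, -1], [0, 0, 0, 0, 0, 0, -1], [0, 0, 0, 0, 0, 0, -1]]}}

```text
time: 31.35
ee_pos: [0.474, 0.2757, 0.1218]
orientation: [-2.423, -1.999, 0.003]
wrist_force: [-0.1, -1.0, -1.3]
grip_width: 0.0158
```

```bash
python3 - <<'E'
from h import *
need(.475,.2785,.0895,79); o=r.get_obs(); print(o['grip_width'],o['wrist_force'])
E
```

```text
turn [ 0.04 -0.09 -0.02] shift [  1.    2.8 -32.3] cur yaw 79.02 q6 -0.87 t 31.35
0.015782411078626584 [-0.08334299 -1.04555781 -1.27972069]
```

Call:
{"method": "step_arm", "body": {"plan": [[0, 0, 0, 1, 2.5, -18, -1], [0, 0, 0, 0, 0, -10, -1], [0, 0, 0, 0, 0, -4.5, -1], [0, 0, 0, 0, 0, 0, -1], [0, 0, 0, 0, 0, 0, -1], [0, 0, 0, 0, 0, 0, -0.35], [0, 0, 0, 0, 0, 0, -0.35], [0, 0, 0, 0, 0, 0, -0.35], [0, 0, 0, 0, 0, 0, -0.35]]}}

```text
time: 32.25
ee_pos: [0.4759, 0.2792, 0.0906]
orientation: [2.423, 1.999, 0.003]
wrist_force: [0.3, 0.4, 0.4]
grip_width: 0.0285
```

Call:
{"method": "step_arm", "body": {"plan": [[0, 0, 0, 0, 0, 25, -0.35], [0, 0, 0, 0, 0, 40, -0.35], [0, 0, 0.6, -4, -40, 30, 0.2], [0, 0, 1, -4, -46, 0, 0.2], [0, 0, 1, -4, -46, 0, 0.2], [0, 0, 1, -4, -46, 0, 0.2], [0, 0, 1, -4, -46, 0, 0.2], [0, 0, 1, -4, -46, 0, 0.2], [0, 0, 1, -4, -46, 0, 0.2], [0, 0, 1, -4, -46, 0, 0.2]]}}

```text
time: 33.25
ee_pos: [0.4434, -0.0845, 0.1855]
orientation: [2.284, 2.156, 0.003]
wrist_force: [-0.1, 0.3, 0.7]
grip_width: 0.0527
```

```bash
python3 - <<'E'
from h import *
chis('side');chis('top')
need(.4255,-.28,.165,89.7)
E
```

```text
side mid [ 0.4118 -0.2794] len 0.129 ang -1.0 mid by body [ 0.4332 -0.2747] h [0.015  0.0202]
side mid [ 0.5725 -0.0616] len 0.318 ang -87.6 mid by body [ 0.5662 -0.0238] h [0.0131 0.0179]
top mid [ 0.4292 -0.2801] len 0.155 ang -0.5 mid by body [ 0.4338 -0.2816] h [0.0148 0.0206]
turn [-0.02  0.12  3.36] shift [ -18.  -192.9  -20.5] cur yaw 86.34 q6 -1.73 t 33.35
```

Call:
{"method": "step_arm", "body": {"plan": [[0, 0, 0.8, -4, -47, 0, 0.2], [0, 0, 0.8, -4, -47, 0, 0.2], [0, 0, 0.8, -4, -47, 0, 0.2], [0, 0, 0.8, -4, -47, 0, 0.2], [0, 0, 0, 0, 0, -30, 0.2], [0, 0, 0, 0, 0, -30, 0.2], [0, 0, 0, 0, 0, -18, 0.2], [0, 0, 0, 0, 0, 0, 0.2], [0, 0, 0, 0, 0, 0, 0.2]]}}

```text
time: 34.25
ee_pos: [0.428, -0.2703, 0.1073]
orientation: [-2.224, -2.218, -0.002]
wrist_force: [-0.4, -0.1, 0.9]
grip_width: 0.0526
```

```bash
python3 - <<'E'
from h import *
need(.426,-.28,.0825,89.7)
E
```

```text
turn [-0.09  0.03 -0.17] shift [ -2.   -9.7 -24.8] cur yaw 89.87 q6 -2.16 t 34.25
```

Call:
{"method": "step_arm", "body": {"plan": [[0, 0, 0, -2, -9.7, 0, 0.2], [0, 0, 0, 0, 0, -13, 0.2], [0, 0, 0, 0, 0, -11, 0.2], [0, 0, 0, 0, 0, 0, -1], [0, 0, 0, 0, 0, 0, -1], [0, 0, 0, 0, 0, 0, -1], [0, 0, 0, 0, 0, 0, -1], [0, 0, 0, 0, 0, 0, -1], [0, 0, 0, 0, 0, 0, -1], [0, 0, 0, 0, 0, 0, -1]]}}

```text
time: 35.25
ee_pos: [0.4259, -0.2805, 0.0834]
orientation: [2.224, 2.218, 0.002]
wrist_force: [0.0, 0.1, 3.1]
grip_width: 0.0157
```

Call:
{"method": "step_arm", "body": {"plan": [[0, 0, 0, 0, 0, 10, -1], [0, 0, 0, 0, 0, 30, -1], [0, 0, 0, 0, 0, 40, -1], [0, 0, 0, 0, 0, 0, -1], [0, 0, 0, 0, 0, 0, -1]]}}

```text
time: 35.75
ee_pos: [0.426, -0.2806, 0.1642]
orientation: [2.223, 2.217, 0.003]
wrist_force: [-0.4, -0.1, -3.1]
grip_width: 0.0155
```

```bash
python3 - <<'E'
from h import *
need(.465,.2274,.165,79); o=r.get_obs(); print(o['grip_width'],o['wrist_force'])
E
```

```text
turn [  0.02   0.15 -10.84] shift [ 39.  508.    0.8] cur yaw 89.84 q6 -2.18 t 35.75
0.015537585539450553 [-0.44548515 -0.10938866 -3.14708291]
```

Call:
{"method": "step_arm", "body": {"plan": [[0, 0, -0.9, 3.2, 42, 0, -1], [0, 0, -0.9, 3.2, 42, 0, -1], [0, 0, -0.9, 3.2, 42, 0, -1], [0, 0, -0.9, 3.2, 42, 0, -1], [0, 0, -0.9, 3.2, 42, 0, -1], [0, 0, -0.9, 3.2, 42, 0, -1], [0, 0, -0.9, 3.2, 42, 0, -1], [0, 0, -0.9, 3.2, 42, 0, -1], [0, 0, -0.9, 3.2, 42, 0, -1], [0, 0, -0.9, 3.2, 42, 0, -1]]}}

```text
time: 36.75
ee_pos: [0.4566, 0.141, 0.1618]
orientation: [-2.391, -2.036, 0.002]
wrist_force: [1.3, -0.2, -1.8]
grip_width: 0.0155
```

Call:
{"method": "step_arm", "body": {"plan": [[0, 0, -0.9, 3.2, 42, 0, -1], [0, 0, -0.9, 3.2, 42, 0, -1], [0, 0, 0, 0, 0, 0, -1], [0, 0, 0, 0, 0, -20, -1], [0, 0, 0, 0, 0, -20, -1], [0, 0, 0, 0, 0, 0, -1], [0, 0, 0, 0, 0, 0, -1]]}}

```text
time: 37.45
ee_pos: [0.4633, 0.2228, 0.1223]
orientation: [-2.423, -1.998, 0.002]
wrist_force: [1.0, 0.4, -1.9]
grip_width: 0.0156
```

```bash
python3 - <<'E'
from h import *
need(.465,.2274,.0895,79); o=r.get_obs(); print(o['grip_width'],o['wrist_force'])
E
```

```text
turn [ 0.02 -0.09 -0.02] shift [  1.7   4.6 -32.8] cur yaw 79.02 q6 -0.95 t 37.45
0.015638779499482624 [ 0.9977842   0.35609763 -1.94858378]
```

Call:
{"method": "step_arm", "body": {"plan": [[0, 0, 0, 1.5, 4.5, 0, -1], [0, 0, 0, 0, 0, -18, -1], [0, 0, 0, 0, 0, -10, -1], [0, 0, 0, 0, 0, -4.5, -1], [0, 0, 0, 0, 0, 0, -1], [0, 0, 0, 0, 0, 0, -1], [0, 0, 0, 0, 0, 0, -0.35], [0, 0, 0, 0, 0, 0, -0.35], [0, 0, 0, 0, 0, 0, -0.35], [0, 0, 0, 0, 0, 0, -0.35]]}}

```text
time: 38.45
ee_pos: [0.4658, 0.2281, 0.091]
orientation: [2.423, 1.999, 0.003]
wrist_force: [-0.9, -0.2, 0.2]
grip_width: 0.0288
```

Call:
{"method": "step_arm", "body": {"plan": [[0, 0, 0, 0, 0, 25, -0.35], [0, 0, 0, 0, 0, 40, -0.35], [0, 0, 0, -4, -40, 40, -0.2], [0, 0, 0, -4, -46, 20, 0], [0, 0, 0, -4, -46, 0, 0], [0, 0, 0, -4, -46, 0, 0], [0, 0, 0, -4, -46, 0, 0], [0, 0, 0, -4, -46, 0, 0], [0, 0, 0, 0, -20, 0, 0], [0, 0, 0, 0, 0, 0, 0]]}}

```text
time: 39.45
ee_pos: [0.4421, -0.0591, 0.2111]
orientation: [2.427, 1.994, 0.003]
wrist_force: [-0.5, 0.8, 0.6]
grip_width: 0.044
```

```bash
python3 - <<'E'
from h import *
a,d=snap('side'); b,e=snap('top')
A=cv2.resize(a[150:400,170:400],None,fx=1.7,fy=1.7,interpolation=cv2.INTER_CUBIC)
B=cv2.resize(b[100:250,110:350],None,fx=1.65,fy=1.65,interpolation=cv2.INTER_CUBIC); h=max(len(A),len(B))
f=lambda x:np.pad(x,((0,h-len(x)),(0,0),(0,0)))
cv2.imwrite('pics/f.png',np.hstack([f(A),f(B)])[:,:,::-1])
C=np.array([.480,.304]);ex=np.array([.9816,-.1908]);ey=np.array([.1908,.9816])
for n,p,D in(('side',a,d),('top',b,e)):
    W=cloud(n,D);H=hsv(p);q=W[...,:2]-C
    m=(abs(q@ex)<.095)&(abs(q@ey)<.115)&(H[...,1]<90)&(W[...,2]<.06)
    for k in blobs(m,60):
        v,u=np.nonzero(k); w=onplane(n,np.c_[u,v],.018)[:,:2]-C; x,y=w@ex,w@ey; hh=W[k][:,2]
        print(n,len(u),'tray x',x.min().round(3),x.max().round(3),'y',np.median(y).round(3),'z med/95',np.percentile(hh,[50,95]).round(4),'slope',np.polyfit(x,hh,1)[0].round(3))
    m=((H[...,0]<6)|(H[...,0]>174))&(H[...,1]>150)&(abs(W[...,0]-.63)<.04)&(abs(W[...,1]+.22)<.07)&(W[...,2]<.1)
    for k in blobs(m,10): v,u=np.nonzero(k); print(n,'grip',u.mean(),v.mean())
print(r.get_obs()['time'])
E
```

```text
side 425 tray x -0.08 0.075 y -0.074 z med/95 [0.0201 0.0258] slope 0.005
side 335 tray x -0.032 0.075 y -0.023 z med/95 [0.0206 0.0255] slope -0.026
side 368 tray x -0.078 0.07 y 0.029 z med/95 [0.021 0.026] slope 0.02
side 104 tray x -0.079 -0.036 y -0.023 z med/95 [0.0192 0.0245] slope 0.051
side 414 tray x -0.077 0.076 y 0.08 z med/95 [0.0211 0.0254] slope 0.026
side grip 286.96875 183.1875
top 234 tray x -0.073 0.076 y 0.078 z med/95 [0.0205 0.0267] slope 0.026
top 214 tray x -0.076 0.076 y 0.027 z med/95 [0.0201 0.0268] slope 0.012
top 261 tray x -0.076 0.076 y -0.026 z med/95 [0.0199 0.0265] slope 0.003
top 258 tray x -0.076 0.077 y -0.077 z med/95 [0.0199 0.0262] slope 0.004
top grip 324.5686274509804 155.19607843137254
39.55
```

View pics/f.png

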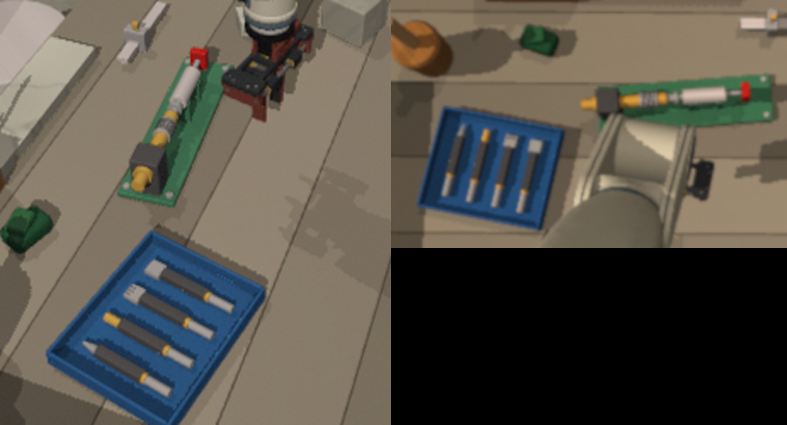

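All four chisels lie flat and separate in the tray (left half around (105–230, 260–400)). The sleeve is home at (168,122), the red grip is at its starting pixels, and the gripper is clear. Handing in.

```bash
python3 - <<'E'
from rig import r
print(r.close_job(), r.get_obs()['time'], r.get_obs()['wrist_force'])
E
```

```text
the job is handed in; nothing more can be done
the job is handed in; nothing more can be done
```

The coupler test is done and all four air chisels lie flat in the blue tray. The job was handed in at about 40 s; it reports no verdict.

- **Sleeve:** I pulled it back twice, about 16.5 mm each time, with 19–20 N against its stop. I let it snap forward each time, and pictures after each release showed it home.
- **Gauge:** I drew it out about 40 mm by arm travel, and the camera showed about the same. The pull of about 11 N fitted the spring, and I held it for over 1 s. After release the red grip was back at its starting pixels in both views. I never saw the red ring itself, because it was hidden from the side camera.
- **Chisels:** In the tray they sit at y = -77, -26, +27 and +78 mm. Measured top surfaces are about 20–26 mm, which fits lying on the floor. Depth slopes were mostly 0.03 rad or less. One partly masked fragment read 0.05 rad, which I put down to noise.
- **Bystanders:** The arm never went near the three stones. I did not measure their final positions.

Camera depth read about 2 mm high throughout, and the two views differed by up to about 5 mm on the tray centre. Neither affected a grasp or a placing.

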